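# Clear the radio set's lid and hold it open for a look inside

### The arm

A 6-joint arm with a two-finger parallel gripper is mounted at the origin on the work surface. World frame = base frame: x ahead of the robot, y to its left, z up, the work surface at z = 0. Lengths are in m, angles in rad, forces in N, time in s.
With the tool pointing down it reaches from about 0.35 to 0.975 m from the base axis. Payload 4.9 kg.
Tool frame: the origin (TCP) lies between the finger pads, 19 mm behind the fingertips; this is the grasp point; z points along the fingers, y is the line along which they close (so a half turn about z gives the same grasp; the last joint's range is limited). The gripper opens to 85 mm and grips with 20 to 120 N. Pads are 22 mm wide; open, the fingers measure 114 mm over their backs; the gripper's body (76 mm by 85 mm) begins 54 mm behind the grasp point. The pads swing forward as they close: fully open they stand 13 mm farther back than shut.
Start: joints at [-1.323, 0.053, 1.613, -0, 1.476, -0.119], TCP at [0.224, -0.583, 0.25] pointing down, gripper open.
Joint ranges: [-3.01, 3.01], [-1.01, 2.22], [0.06, 2.58], [-1.02, 4.17], [0.09, 2.62], [-3.14, 3.14]. Speed limits (rad/s): [2.57, 2.57, 3.14, 3.14, 3.14, 3.14].

### API

Orientations are given as a unit quaternion [w, x, y, z].
In Python, from plant import manip gives the robot as it stands.
- The arm moves only by the shell command python3 -m pendant 'ROWS'. ROWS is JSON, a list of rows, each a list of 3 entries, a list of its own where there are three numbers: the opening, from 0 (shut) to 1 (fully open), then the shift along the tool's x, y, z in units of 12 cm (1.0 is 12 cm), then the turn about the tool's z in units of pi rad (1.0 is pi rad). In form: [[gripper, [dx, dy, dz], roll], ...]. A call has 1 to 10 rows; each row is the pose to reach, as a shift and turn from the pose commanded when the call began, along the tool's axes at that moment, turning the shorter way round; what a row does not reach only later rows make up. A row lasts 1/10 s, in which the tool goes at most 50 mm and 8.59 degrees, less where a joint would pass 70% of its speed; a pose out of reach is approached as far as the arm can. A call with a number of a shift or a turn outside -1 to 1 is refused whole. A call with a gripper value outside its range is refused whole. The fingers move at their own pace and stop on an object; the grip force is fixed at half the most. Time passes only in rows, so rows that repeat a pose let the fingers close. It gives the time, the measured TCP pose, the force, the opening and the grip force at its end, in the units of the state.
- manip.state(): the state, without advancing time (a new reading comes with each control period).
- manip.grab_frame(name): name is "side" or "top" or "wrist"; returns a dict with "img" (384x512x3 uint8, red, green, blue), "fx", "fy", "cx", "cy" (pixels), "eye" and "rotation" of the camera in the world; the wrist camera has in their place "tool_from_camera" (4x4, takes a point from camera to tool coordinates, whose origin is the TCP and whose axes are the flange's). Camera axes: x right, y down, z forward; pixel columns grow to the right and rows downward; lengths in m; the calibration is good to about 2 mm. A picture is of the moment at which its call begins: read the wrist's pose just before it. There is no depth.
- manip.job_done(): hands the job in; it is judged then, once.
The state is a dict: "time": time; "joint_pos": joint angles; "joint_vel": joint speeds; "joint_efforts": joint torques, N m; "tool_pos": TCP position; "tool_rot": TCP orientation; "contact_force": force on the tool from outside, world axes, zero at the start; "ft_torque": the same for the moment, N m; "gripper_width": opening from 0.0 (shut) to 1.0 (fully open); "grasp_force": force on a finger pad.
Only numpy, scipy, OpenCV 4.12 (cv2) and the standard library are available. Lean on these libraries where they do the work, as an engineer would, in place of code of your own. Each camera call takes 0.05 s, during which the arm holds its last target. There are 200 camera calls.

### The job

A buyer at the radio flea market wants to look inside the grey radio set. First, with the lid still shut, take the yellow test meter off the lid, hang it by its carrying handle over both prongs of the stand and let go of it; then take the red lift bar of the lid in the gripper, raise the lid to 50 degrees and finish while still holding it there, steady, because it falls shut when let go. Leave the handheld radio, the blue box and the hand microphone where they are.

Things in the scene. Friction and masses are not known exactly. Their poses are not given: they have to be found in the camera images.
- radio: grey radio set, fixed: open-topped case 190 (its x) x 220 (y) x 90 mm high, shut by the lid. Origin: centre of its underside, on the table. Its front with tuning knob and dial faces its own -x (roughly to the robot); knobs stand out 16 mm, up to 56 mm above the table. It is left or right of the robot's x axis, the stand on the other side.
- lid (a joint): angle of the radio's lid, rad: 0 shut (level), growing as its front edge is raised; 50 degrees = 0.873; stop at 1.3. The lid is a dark steel plate 190 x 220 x 8 mm, 0.3 to 0.54 kg, top 98 mm above the table when shut, hinged along its far (+x of the radio) edge on a free hinge: it falls shut from every angle.
- lid_hinge (a point): point on the lid's hinge line (which runs along the radio's y), at the middle of the lid's far edge: 95 mm to +x of the radio's centre, 94 mm above the table.
- lid_bar (a point): centre of the lid's red lift bar: round, 12 mm thick, 130 mm long, parallel to the hinge (along y), 240 mm from the hinge line, 94 mm above the table when shut. Its centre is 50 mm in front of the lid's edge, on two flat arms 60 mm left and right of the middle: fingers close on it from above, one each side; it can turn in the grip. Axes turn with the lid; the radio's when shut.
- meter: yellow test meter, loose, 0.25 to 0.49 kg, standing on the lid: body 44 (its x) x 112 (its y) x 70 mm high with a black carrying handle on top. Origin: centre of its underside.
- meter_handle (a point): centre of the meter's handle bar, 125 mm above the meter's underside. The black bar is 12 mm thick (x), 10 mm high (z) and 112 mm long (along the meter's y), carried by an upright at each end; the opening below it is 92 mm wide and 50 mm high (down to the meter's body).
- stand: stand fixed to the table: wooden foot 130 x 150 x 12 mm, steel post 45 mm to +x of its centre, and two steel prongs pointing to its -x (roughly towards the robot). Origin: centre of its underside, on the table.
- stand_seat (a point): where the centre of the meter's bar rests on the prongs, bar along the stand's y; 240 mm above the table, axes the stand's. Prongs: level, 8 mm thick, 30 mm left and right of this point, centre lines 9 mm below it, from the post (80 mm to +x) to 40 mm on the -x side, where red tips turn up to 14 mm above it. Carry the bar in over the tips from -x, 30 mm above it, then lower.
- handheld: bystander: grey handheld radio with keypad and stub antenna, loose, standing, 40 x 66 x 125 mm (160 with antenna). Origin: centre of its underside.
- bluebox: bystander: blue power box with two black knobs, loose, 120 x 100 x 70 mm. Origin: centre of its underside.
- handmic: bystander: black hand microphone, loose, lying flat, 85 x 55 x 30 mm. Origin: centre of its underside.
Mind the look-alikes: they are no part of the job. Leave any orange look-alike of the stand alone.

How it is judged:
By the outcome, as a careful person would: the job done as asked, in the order asked, and still so for the second after the job is handed in, while the arm keeps its last pose, push and grip.
It also fails if it takes over 64 s, if anything falls off the work surface, if the arm or the gripper's body presses on something with over 40 N, if the wrist force passes 120 N, or if a joint passes its speed limit or range.

## Working session

There is one attempt and no reset: what is moved stays moved. The work goes in short steps, Python scripts to look and compute and a shell command to move; the robot and the scene stay as the last step left them, time stands still between calls to the robot, and variables do not carry over. Pictures are saved under pics/ and viewed, at most 12 in all, crops included, and the job is handed in when it is done.

```bash
mkdir -p pics; ls; cat > h.py <<'E'
from plant import manip
import numpy as np, cv2
from scipy.spatial.transform import Rotation as R
def snap(n,f):
    s=manip.state(); g=manip.grab_frame(n); g['s']=s
    cv2.imwrite('pics/'+f,g['img'][:,:,::-1]); np.save('pics/'+f+'.npy',g,allow_pickle=True); return g
def load(f): return np.load('pics/'+f+'.npy',allow_pickle=True).item()
def cam(g):
    if 'eye' in g: return np.array(g['eye']),np.array(g['rotation'])
    s=g['s']; q=s['tool_rot']; Rt=R.from_quat([q[1],q[2],q[3],q[0]]).as_matrix(); T=np.array(g['tool_from_camera'])
    return np.array(s['tool_pos'])+Rt@T[:3,3], Rt@T[:3,:3]
def ray(g,u,v):
    e,r=cam(g); return e, r@np.array([(u-g['cx'])/g['fx'],(v-g['cy'])/g['fy'],1])
def atz(g,u,v,z):
    e,d=ray(g,u,v); return e+d*(z-e[2])/d[2]
def tri(*gs):
    A=np.zeros((3,3));b=np.zeros(3)
    for g,u,v in gs:
        e,d=ray(g,u,v); d=d/np.linalg.norm(d);P=np.eye(3)-np.outer(d,d);A+=P;b+=P@e
    p=np.linalg.solve(A,b); return p.round(4),[float(np.linalg.norm(np.cross(ray(g,u,v)[1]/np.linalg.norm(ray(g,u,v)[1]),p-ray(g,u,v)[0])).__round__(4)) for g,u,v in gs]
def proj(g,p):
    e,r=cam(g); c=r.T@(np.array(p)-e); return (c[:2]/c[2]*[g['fx'],g['fy']]+[g['cx'],g['cy']]).round(1)
E
python3 - <<'E'
from h import *
a=snap('top','top0.png');b=snap('side','side0.png')
print(manip.state())
for g in(a,b):print(cam(g),g['fx'])
c=np.vstack([a['img'],b['img']])
cv2.imwrite('pics/both.png',cv2.resize(c,None,fx=.78,fy=.78)[:,:,::-1])
cv2.imwrite('pics/t.png',cv2.resize(a['img'],(800,600),interpolation=3)[:,:,::-1])
cv2.imwrite('pics/s.png',cv2.resize(b['img'],(800,600),interpolation=3)[:,:,::-1])
E
```

```text
pics
{'time': 0.1, 'joint_pos': array([-1.32303083e+00,  5.33306152e-02,  1.61416825e+00,  1.51405959e-05,
        1.47602285e+00, -1.18997365e-01]), 'joint_vel': array([ 0.00145466,  0.00064511, -0.00394521,  0.00038529, -0.00212426,
        0.00012779]), 'joint_efforts': array([ 1.38840551e-04, -3.94904959e+01, -3.71362174e+01, -1.87529422e-04,
        3.90138390e-03, -1.27566838e-05]), 'tool_pos': array([ 0.22399473, -0.58290498,  0.24885437]), 'tool_rot': array([-9.63018385e-04,  9.83232368e-01,  1.82354547e-01, -5.45375790e-05]), 'contact_force': array([-0.31668294,  1.24165526,  0.82757643]), 'ft_torque': array([-0.0378605 ,  0.02378829,  0.00360226]), 'grasp_force': 0.0, 'gripper_width': 0.9955356144346179}
(array([ 0.37278879, -0.01285023,  1.9223168 ]), array([ 0.02705014, -0.70146685,  0.7119003 , -0.02026116])) 444.07482389083094
(array([ 0.18445261, -1.05619902,  1.20104466]), array([-0.39875961,  0.90433768, -0.14281109,  0.0526224 ])) 379.0002873455001
```

View pics/t.png

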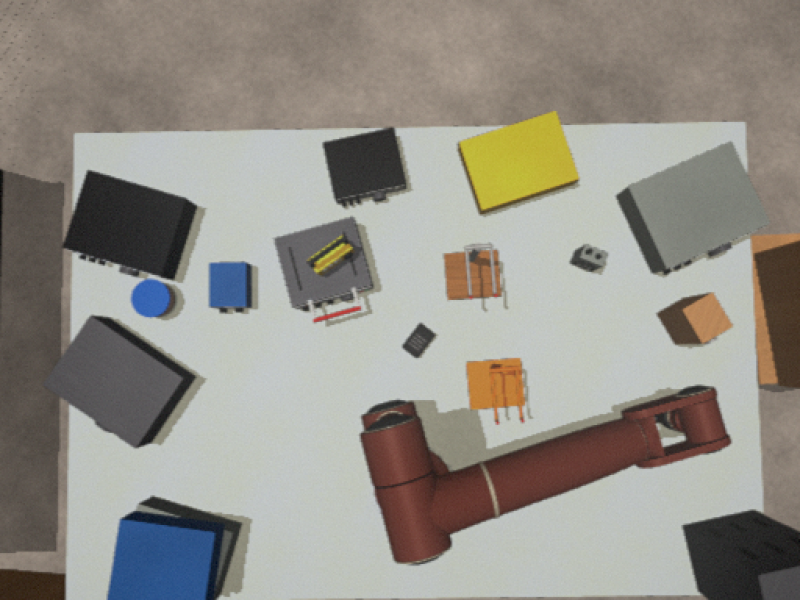

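View pics/s.png

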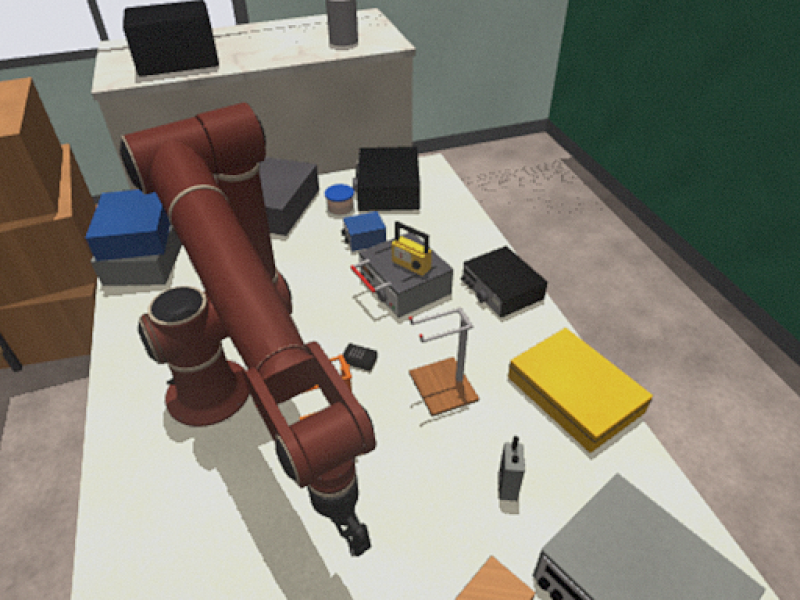

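The top picture shows the radio at about (325,270), with the meter at (333,255) and the red bar at (337,314). The wooden stand is at (472,275) and the orange decoy at (495,385). The side picture shows the same layout, so I'll enlarge the relevant parts.

```bash
sed -i "s/return np.array(g\['eye'\]),np.array(g\['rotation'\])/q=g['rotation']; return np.array(g['eye']),R.from_quat([q[1],q[2],q[3],q[0]]).as_matrix()/" h.py
python3 - <<'E'
from h import *
a=load('top0.png');b=load('side0.png')
def c(g,x,y): return cv2.resize(g['img'][y:y+75,x:x+100],(400,300),interpolation=cv2.INTER_CUBIC)
i=np.vstack([np.hstack([c(a,160,137),c(a,255,137)]),np.hstack([c(b,208,137),c(b,240,193)])])
cv2.imwrite('pics/tiles.png',i[:,:,::-1])
print(cam(a),cam(b))
E
```

```text
(array([ 0.37278879, -0.01285023,  1.9223168 ]), array([[-0.01442509, -0.99765278,  0.06693907],
       [-0.99984505,  0.01506748,  0.00910171],
       [-0.01008895, -0.06679741, -0.99771555]])) (array([ 0.18445261, -1.05619902,  1.20104466]), array([[ 0.95367175, -0.21633153,  0.20907144],
       [-0.30026629, -0.64119153,  0.70619656],
       [-0.01871775, -0.73625681, -0.67644331]]))
```

View pics/tiles.png

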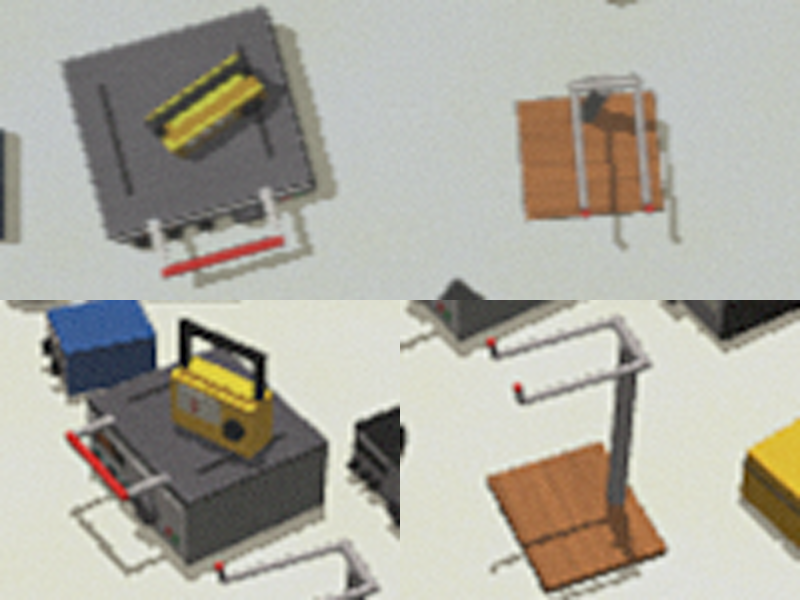

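```bash
cat > m.py <<'E'
from h import *
a=load('top0.png');b=load('side0.png')
T1=lambda x,y:(a,160+x/4-.4,137+y/4-.4);T2=lambda x,y:(a,255+(x-400)/4-.4,137+y/4-.4)
T3=lambda x,y:(b,208+x/4-.4,137+(y-300)/4-.4);T4=lambda x,y:(b,240+(x-400)/4-.4,193+(y-300)/4-.4)
E
python3 - <<'E'
from m import *
for n,p,q in [('barL',T1(163,272),T3(71,436)),('barR',T1(284,241),T3(125,495)),
 ('hndl far',T1(152,116),T3(183,325)),('hndl near',T1(241,60),T3(263,355)),
 ('lidcorner FR',T1(315,190),T3(188,503)),('lid BR',T1(268,8),T3(327,441)),('lid FL',T1(110,240),T3(90,397)),
 ('tipL',T2(586,212),T4(491,343)),('tipR',T2(650,208),T4(518,387)),('postL',T2(574,88),T4(615,322)),('postR',T2(640,80),T4(648,362)),
 ]: print(n,*tri(p,q))
for n,p in [('foot fl',T2(528,218)),('foot fr',T2(663,210)),('bl',T2(518,102)),('br',T2(655,92)),]: print(n,atz(*p,.012).round(4))
for n,p in [('foot f',T4(546,588)),('fl',T4(488,480)),('bl',T4(602,444)),('br',T4(666,550)),]: print(n,atz(*p,.012).round(4))
E
```

```text
barL [0.4555 0.2538 0.094 ] [0.0019, 0.0019]
barR [0.4843 0.1281 0.1025] [0.001, 0.001]
hndl far [0.595  0.2461 0.2224] [0.0038, 0.0038]
hndl near [0.6514 0.158  0.2293] [0.0007, 0.0007]
lidcorner FR [0.5407 0.0946 0.1026] [0.0054, 0.0054]
lid BR [0.7257 0.1425 0.1023] [0.0003, 0.0003]
lid FL [0.4908 0.3067 0.1018] [0.0038, 0.0038]
tipL [ 0.4977 -0.1496  0.2498] [0.0001, 0.0001]
tipR [ 0.501  -0.2099  0.252 ] [0.0005, 0.0005]
postL [ 0.6194 -0.1423  0.2315] [0.0009, 0.0009]
postR [ 0.625  -0.2049  0.2377] [0.0008, 0.0008]
foot fl [ 0.51   -0.1065  0.012 ]
foot fr [ 0.5165 -0.2519  0.012 ]
bl [ 0.6361 -0.0979  0.012 ]
br [ 0.6446 -0.2463  0.012 ]
foot f [ 0.5185 -0.2525  0.012 ]
fl [ 0.5091 -0.109   0.012 ]
bl [ 0.6369 -0.1004  0.012 ]
br [ 0.6447 -0.2469  0.012 ]
```

The points agree well: the handle is at z≈0.225, the bar at z≈0.098 and the tips at z≈0.251. That gives:

| Thing | Position (x, y) | Yaw (rad) |
|---|---|---|
| Meter bar | (0.623, 0.202) | ≈0.57 |
| Lift bar | (0.470, 0.191) | ≈0.23 |
| Stand seat | (0.541, -0.178) | ≈0.05 |

I'll start moving now: up, turn, then across.

```bash

python3 -m pendant '[[1,[0,0,-0.5],-0.05],[1,[0,0,-1],-0.1],[1,[0,0,-1],-0.15],[1,[0,0,-1],-0.2],[1,[0,0,-1],-0.25],[1,[0,0,-1],-0.3],[1,[0,0,-1],-0.3]]'
python3 -m pendant '[[1,[0,0,0],-0.05],[1,[0,0,0],-0.1],[1,[0,0,0],-0.15],[1,[0,0,0],-0.2],[1,[0,0,0],-0.264],[1,[0,0,0],-0.264],[1,[0,0,0],-0.264]]'
python3 -m pendant '[[1,[0.2,0.3,0],0],[1,[0.4,0.6,0],0],[1,[0.53,0.9,0],0],[1,[0.53,0.9,0],0]]'
python3 -m pendant '[[1,[0.2,0.3,0],0],[1,[0.4,0.6,0],0],[1,[0.53,0.9,0],0],[1,[0.53,0.9,0],0]]'
python3 -m pendant '[[1,[0.2,0.3,0],0],[1,[0.4,0.6,0],0],[1,[0.53,0.9,0],0],[1,[0.53,0.9,0],0]]'
python3 -m pendant '[[1,[0.2,0.3,0],0],[1,[0.4,0.6,0],0],[1,[0.53,0.9,0],0],[1,[0.53,0.9,0],0]]'
python3 -m pendant '[[1,[0.2,0.3,0],0],[1,[0.4,0.6,0],0],[1,[0.53,0.9,0],0],[1,[0.53,0.9,0],0]]'
python3 -m pendant '[[1,[0.2,0.3,0],0],[1,[0.4,0.6,0],0],[1,[0.53,0.9,0],0],[1,[0.53,0.9,0],0],[1,[0.53,0.9,0],0]]'
cat >> h.py <<'E'
def go(t,yaw):
    "tool-axis shift (units) and roll from measured pose to target; yaw = wanted world yaw of tool x"
    s=manip.state(); q=s['tool_rot']; Rt=R.from_quat([q[1],q[2],q[3],q[0]]).as_matrix()
    psi=np.arctan2(Rt[1,0],Rt[0,0]); d=Rt.T@(np.array(t)-s['tool_pos'])
    print('t',round(s['time'],2),'pos',np.round(s['tool_pos'],4),'psi',round(psi,3),'tilt',Rt[:,2].round(3),'F',np.round(s['contact_force'],1),'w',round(s['gripper_width'],3),'gf',round(s['grasp_force'],1))
    print('shift',(d/.12).round(3),'roll',round(-(((yaw-psi)+np.pi)%(2*np.pi)-np.pi)/np.pi,4))
E
python3 -c "
from h import *
go([.623,.202,.37],2.14);print(manip.state()['joint_pos'].round(2))"
```

```text
time: 0.8
tool_pos: [0.2241, -0.5832, 0.3693]
tool_rot: [-0.001, 0.792, 0.61, 0.0]
contact_force: [0.6, 0.2, -0.5]
gripper_width: 1.0
grasp_force: 0.0
time: 1.5
tool_pos: [0.2241, -0.5832, 0.3693]
tool_rot: [-0.0, 0.481, 0.877, 0.0]
contact_force: [0.2, 0.2, 0.7]
gripper_width: 1.002
grasp_force: 0.0
time: 1.9
tool_pos: [0.2829, -0.4688, 0.3705]
tool_rot: [0.001, 0.48, 0.877, 0.0]
contact_force: [0.4, -0.4, -0.0]
gripper_width: 1.002
grasp_force: 0.0
time: 2.3
tool_pos: [0.3393, -0.3577, 0.3703]
tool_rot: [0.001, 0.479, 0.878, 0.0]
contact_force: [-0.7, -0.6, -0.4]
gripper_width: 1.0
grasp_force: 0.0
time: 2.7
tool_pos: [0.396, -0.2464, 0.3701]
tool_rot: [0.0, 0.479, 0.878, 0.0]
contact_force: [0.0, -0.8, 0.5]
gripper_width: 0.998
grasp_force: 0.0
time: 3.1
tool_pos: [0.4528, -0.1351, 0.3697]
tool_rot: [-0.0, 0.479, 0.878, 0.0]
contact_force: [-0.8, -1.2, -0.3]
gripper_width: 1.001
grasp_force: 0.0
time: 3.5
tool_pos: [0.5098, -0.0239, 0.3693]
tool_rot: [-0.0, 0.48, 0.877, -0.0]
contact_force: [0.5, -0.5, 0.3]
gripper_width: 0.998
grasp_force: 0.0
time: 4.0
tool_pos: [0.5657, 0.0852, 0.3693]
tool_rot: [-0.0, 0.481, 0.877, -0.001]
contact_force: [-0.1, 0.2, 0.5]
gripper_width: 1.0
grasp_force: 0.0
t 4.0 pos [0.5657 0.0852 0.3693] psi 2.137 tilt [-0.002 -0.001 -1.   ] F [-0.1  0.2  0.5] w 1.0 gf 0.0
shift [ 0.565  0.925 -0.008] roll -0.0009
[ 0.02 -0.11  1.58 -0.    1.68 -0.55]
```

```bash

python3 -c "
from h import *
snap('wrist','w1.png')"
python3 -m pendant '[[1,[0.2,0.3,0],0],[1,[0.4,0.6,0],0],[1,[0.565,0.925,0],0],[1,[0.565,0.925,0],0],[1,[0.565,0.925,0],0]]'
python3 - <<'E'
from h import *
g=snap('wrist','w2.png'); go([.623,.202,.37],2.14)
f=load('w1.png')
c=lambda g:cv2.resize(g['img'],(400,300),interpolation=cv2.INTER_AREA)
cv2.imwrite('pics/w12.png',np.vstack([cv2.resize(g['img'],(800,600),interpolation=3)[:0],np.hstack([c(f),c(g)])])[:,:,::-1])
print(proj(g,[.623,.202,.223]),proj(f,[.623,.202,.223]))
E
```

```text
time: 4.55
tool_pos: [0.6226, 0.2023, 0.3696]
tool_rot: [-0.0, 0.481, 0.877, -0.001]
contact_force: [0.4, 0.4, -0.7]
gripper_width: 0.997
grasp_force: 0.0
t 4.6 pos [0.6224 0.2018 0.3701] psi 2.137 tilt [-0.    -0.001 -1.   ] F [-0.  0. -0.] w 0.999 gf 0.0
shift [-0.001  0.005  0.   ] roll -0.0011
[259.  183.2] [381.1 110.6]
```

View pics/w12.png

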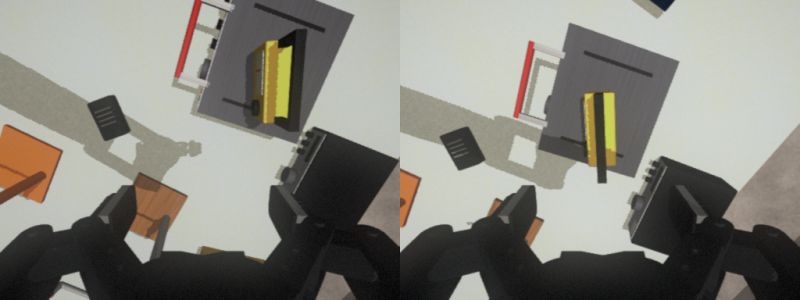

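The wrist pictures show the black bar vertical between the fingers. Its ends are at about (599,92) and (603,184) in the right picture, and (303,30) and (291,131) in the left. I'll enlarge the handle in both views for a precise fit.

```bash
python3 - <<'E'
from h import *
f,g=load('w1.png'),load('w2.png')
a=f['img'][25:175,280:420];b=g['img'][100:250,190:330]
k=lambda i:cv2.resize(i,(400,428),interpolation=cv2.INTER_CUBIC)
cv2.imwrite('pics/w12z.png',np.hstack([k(a),k(b)])[:,:,::-1])
E
```

```text
(no output)
```

View pics/w12z.png

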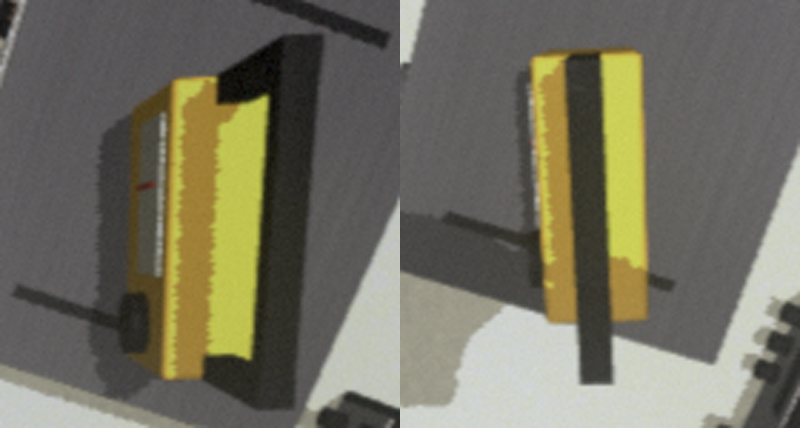

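```bash
python3 - <<'E'
from h import *
f,g=load('w1.png'),load('w2.png');s=140/400
P=lambda x,y:(f,280+x*s-.3,25+y*s-.3);Q=lambda x,y:(g,190+x*s-.3,100+y*s-.3)
A=tri(P(303,36),Q(183,55));B=tri(P(276,408),Q(197,383));print(A,B)
a,b=A[0],B[0];d=a-b;yaw=np.arctan2(-d[0],d[1]);c=(a+b)/2
print('c',c,'len',np.linalg.norm(d),'yaw',yaw)
go([*c[:2],.223],yaw+np.pi/2)
a,b=atz(*Q(183,55),.228),atz(*Q(197,383),.228);d=a-b;print((a+b)/2,np.linalg.norm(d),np.arctan2(-d[0],d[1]))
# red bar in w2, from 400px view
r=[atz(g,133*1.28,42*1.28,.1),atz(g,118*1.28,117*1.28,.1)];d=r[0]-r[1];print('red',(r[0]+r[1])/2,np.linalg.norm(d),np.arctan2(-d[0],d[1]))
E
```

```text
(array([0.587 , 0.2505, 0.2252]), [0.0008, 0.0008]) (array([0.6504, 0.1582, 0.2276]), [0.0001, 0.0001])
c [0.6187  0.20435 0.2264 ] len 0.11200272318117985 yaw 0.601873400799395
t 4.6 pos [0.6224 0.2018 0.3701] psi 2.137 tilt [-0.    -0.001 -1.   ] F [-0.  0. -0.] w 0.999 gf 0.0
shift [ 0.035 -0.014  1.225] roll -0.0115
[0.6182217  0.20471423 0.228     ] 0.11252153128757607 0.6047126621436314
red [0.47225723 0.19628633 0.1       ] 0.12627915661345332 0.27047774229041716
```

The bar's length comes out at 112 mm and its top at z≈0.227, which matches the text. Descend and grip.

```bash

python3 -m pendant '[[1,[0.035,-0.014,0],-0.0115],[1,[0.035,-0.014,0.15],-0.0115],[1,[0.035,-0.014,0.3],-0.0115],[1,[0.035,-0.014,0.45],-0.0115],[1,[0.035,-0.014,0.6],-0.0115],[1,[0.035,-0.014,0.75],-0.0115],[1,[0.035,-0.014,0.85],-0.0115],[1,[0.035,-0.014,0.85],-0.0115]]' | tail -5
python3 -m pendant '[[1,[0,0,0.1],0],[1,[0,0,0.2],0],[1,[0,0,0.3],0],[1,[0,0,0.375],0],[1,[0,0,0.375],0],[1,[0,0,0.375],0]]' | tail -5
python3 -c "
from h import *
go([.6185,.2045,.223],2.174)"
python3 -m pendant '[[0,[0,0,0],0],[0,[0,0,0],0],[0,[0,0,0],0],[0,[0,0,0],0],[0,[0,0,0],0],[0,[0,0,0],0],[0,[0,0,0],0],[0,[0,0,0],0],[0,[0,0,0],0],[0,[0,0,0],0]]'
python3 -c "
from h import *
go([.6185,.2045,.345],2.174)"
```

```text
tool_pos: [0.6175, 0.2061, 0.2645]
tool_rot: [-0.002, 0.465, 0.885, -0.002]
contact_force: [-0.6, 0.1, -0.1]
gripper_width: 1.001
grasp_force: 0.0
tool_pos: [0.6186, 0.2063, 0.2228]
tool_rot: [-0.0, 0.465, 0.885, -0.0]
contact_force: [-0.9, -0.2, 0.0]
gripper_width: 0.997
grasp_force: 0.0
t 6.0 pos [0.6186 0.2063 0.2228] psi 2.175 tilt [-0. -0. -1.] F [-0.9 -0.2  0. ] w 0.997 gf 0.0
shift [-0.012 -0.009 -0.002] roll 0.0002
time: 7.0
tool_pos: [0.6187, 0.2063, 0.2233]
tool_rot: [0.0, 0.465, 0.885, 0.0]
contact_force: [-0.1, -0.1, 2.0]
gripper_width: 0.127
grasp_force: 59.0
t 7.0 pos [0.6187 0.2063 0.2233] psi 2.175 tilt [ 0.  0. -1.] F [-0.1 -0.1  2. ] w 0.127 gf 59.0
shift [-0.012 -0.01  -1.014] roll 0.0002
```

```bash

python3 -m pendant '[[0,[0,0,-0.03],0],[0,[0,0,-0.08],0],[0,[0,0,-0.16],0],[0,[0,0,-0.26],0],[0,[0,0,-0.38],0],[0,[0,0,-0.5],0],[0,[0,0,-0.65],0],[0,[0,0,-0.8],0],[0,[0,0,-0.8],0]]'
python3 -m pendant '[[0,[0,0,-0.15],0],[0,[0,0,-0.3],0],[0,[0,0,-0.45],0],[0,[0,0,-0.6],0],[0,[0,0,-0.7],0],[0,[0,0,-0.7],0]]'
python3 - <<'E'
from h import *
a=load('top0.png')
for u,v in[(468,362),(522,358),(470,409),(524,405)]: print('foot',atz(a,u*.64,v*.64,.012).round(3))
for u,v in[(497,422),(523,418),(492,368),(520,366)]: print('prong',atz(a,u*.64,v*.64,.24).round(3),atz(a,u*.64,v*.64,.15).round(3))
go([.431,-.184,.40],1.623)
s=manip.state(); print(s['joint_pos'].round(2))
E
```

```text
time: 7.9
tool_pos: [0.6201, 0.2067, 0.3243]
tool_rot: [0.003, 0.465, 0.885, 0.002]
contact_force: [0.8, -0.0, -1.8]
gripper_width: 0.13
grasp_force: 58.5
time: 8.5
tool_pos: [0.6194, 0.2065, 0.4066]
tool_rot: [0.002, 0.465, 0.885, 0.002]
contact_force: [-0.5, 0.0, -2.4]
gripper_width: 0.129
grasp_force: 58.6
foot [ 0.335 -0.159  0.012]
foot [ 0.344 -0.307  0.012]
foot [ 0.207 -0.161  0.012]
foot [ 0.216 -0.309  0.012]
prong [ 0.195 -0.208  0.24 ] [ 0.186 -0.218  0.15 ]
prong [ 0.204 -0.27   0.24 ] [ 0.195 -0.284  0.15 ]
prong [ 0.324 -0.199  0.24 ] [ 0.322 -0.209  0.15 ]
prong [ 0.328 -0.266  0.24 ] [ 0.326 -0.28   0.15 ]
t 8.5 pos [0.6194 0.2065 0.4066] psi 2.175 tilt [ 0.005  0.001 -1.   ] F [-0.5  0.  -2.4] w 0.129 gf 58.6
shift [-1.787 -3.14   0.044] roll 0.1756
[ 0.21  0.07  1.34 -0.    1.73 -0.4 ]
```

```bash

python3 -m pendant '[[0,[0,0,0],0.03],[0,[0,0,0],0.07],[0,[0,0,0],0.11],[0,[0,0,0],0.15],[0,[0,0,0],0.1756],[0,[0,0,0],0.1756]]'|tail -5
python3 -m pendant '[[0,[-0.08,-0.04,0],0],[0,[-0.24,-0.13,0],0],[0,[-0.42,-0.23,0],0],[0,[-0.6,-0.33,0],0],[0,[-0.79,-0.433,0],0]]'|tail -5
python3 -m pendant '[[0,[-0.2,-0.1,0],0],[0,[-0.4,-0.21,0],0],[0,[-0.6,-0.32,0],0],[0,[-0.79,-0.433,0],0]]'|tail -5
python3 -m pendant '[[0,[-0.2,-0.1,0],0],[0,[-0.4,-0.21,0],0],[0,[-0.6,-0.32,0],0],[0,[-0.79,-0.433,0],0]]'|tail -5
python3 -m pendant '[[0,[-0.2,-0.1,0],0],[0,[-0.4,-0.21,0],0],[0,[-0.55,-0.3,0],0],[0,[-0.7,-0.38,0],0],[0,[-0.79,-0.433,0],0],[0,[-0.79,-0.433,0],0],[0,[-0.79,-0.433,0],0]]'|tail -5
python3 - <<'E'
from h import *
go([.431,-.184,.272],1.623)
g=snap('side','s2.png');w=snap('wrist','w3.png')
i=np.hstack([cv2.resize(g['img'][130:280,200:350],(400,400),interpolation=2),cv2.resize(w['img'][:,64:448],(400,400),interpolation=2)])
cv2.imwrite('pics/s2z.png',i[:,:,::-1])
print(proj(g,manip.state()['tool_pos']))
E
```

```text
tool_pos: [0.6184, 0.2063, 0.4018]
tool_rot: [-0.001, 0.688, 0.725, -0.001]
contact_force: [0.3, 0.4, -3.4]
gripper_width: 0.126
grasp_force: 58.6
tool_pos: [0.5708, 0.1076, 0.4027]
tool_rot: [-0.0, 0.688, 0.726, -0.0]
contact_force: [-0.9, -1.4, -3.0]
gripper_width: 0.126
grasp_force: 58.6
tool_pos: [0.5237, 0.0101, 0.4028]
tool_rot: [0.0, 0.688, 0.726, -0.0]
contact_force: [0.3, -0.1, -2.8]
gripper_width: 0.124
grasp_force: 58.6
tool_pos: [0.4766, -0.0871, 0.4028]
tool_rot: [0.0, 0.688, 0.726, -0.0]
contact_force: [0.1, -0.6, -2.4]
gripper_width: 0.124
grasp_force: 58.6
tool_pos: [0.4308, -0.183, 0.403]
tool_rot: [-0.0, 0.688, 0.725, 0.0]
contact_force: [-0.1, -0.4, -1.6]
gripper_width: 0.124
grasp_force: 58.6
t 11.1 pos [ 0.4308 -0.183   0.403 ] psi 1.623 tilt [ 0.     0.001 -1.   ] F [-0.1 -0.4 -1.6] w 0.124 gf 58.6
shift [-9.000e-03  1.000e-03  1.091e+00] roll 0.0001
[246.1 180.8]
```

View pics/s2z.png

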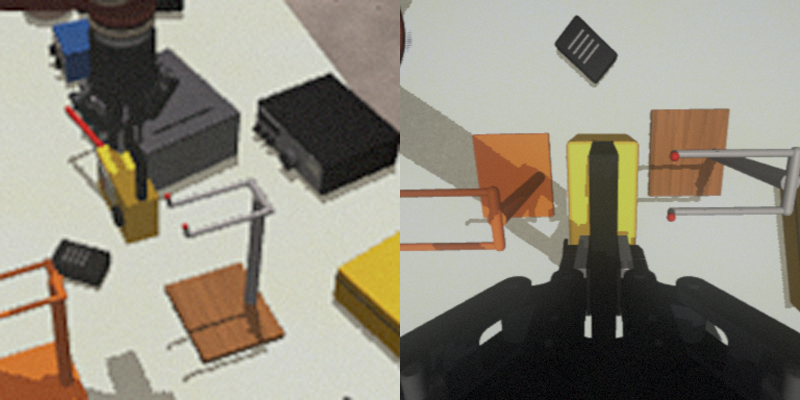

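The meter hangs level in the grip and is about 110 mm in front of the red tips, which are at (674,156) and (671,216) in the wrist half. I'll check the tips with this view.

```bash
python3 - <<'E'
from m import *
w=load('w3.png'); W=lambda x,y:(w,64+(x-400)*.96,y*.96)
print('tips',atz(*W(674,156),.25),atz(*W(671,216),.25))
print(tri(W(674,156),T2(586,212),T4(491,343)),tri(W(671,216),T2(650,208),T4(518,387)))
p=[atz(*W(x,y),.231) for x,y in[(680,156),(790,152),(676,216),(786,211)]]
for i in(0,2):
    d=p[i+1]-p[i];print('prong',p[i],d,np.arctan2(d[1],d[0]))
b=[atz(*W(x,y),.403) for x,y in[(603,143),(603,235)]];d=b[0]-b[1];print('bar yaw',np.arctan2(-d[0],d[1]),b)
p=[atz(*W(x,y),.012) for x,y in[(652,109),(728,109),(649,195),(722,195)]];print(np.round(p,4))
E
```

```text
tips [ 0.49548333 -0.14767502  0.25      ] [ 0.49947025 -0.206497    0.25      ]
(array([ 0.4972, -0.1488,  0.2486]), [0.0016, 0.0011, 0.0007]) (array([ 0.5009, -0.2084,  0.2494]), [0.0019, 0.0016, 0.0014])
prong [ 0.50608656 -0.14973699  0.231     ] [0.10816324 0.00962448 0.        ] 0.08874728376645989
prong [ 0.50964607 -0.21263549  0.231     ] [0.1142123  0.01151459 0.        ] 0.10047789356800198
bar yaw 0.05224556856858114 [array([ 0.42827895, -0.12478176,  0.403     ]), array([ 0.43040319, -0.16540346,  0.403     ])]
[[ 0.5083 -0.1019  0.012 ]
 [ 0.634  -0.0953  0.012 ]
 [ 0.5173 -0.2493  0.012 ]
 [ 0.6479 -0.2424  0.012 ]]
```

```bash

python3 -m pendant '[[0,[0,0,0.1],0],[0,[0,0,0.25],0],[0,[0,0,0.4],0],[0,[0,0,0.55],0],[0,[0,0,0.7],0],[0,[0,0,0.8],0],[0,[0,0,0.8],-0.0025]]'|tail -5
python3 -m pendant '[[0,[0,0,0.1],0],[0,[0,0,0.2],0],[0,[0,0,0.285],0],[0,[0,0,0.285],0],[0,[0,0,0.285],0]]'|tail -5
python3 - <<'E'
from h import *
go([.540,-.1755,.272],1.631)
E
```

```text
tool_pos: [0.4298, -0.1825, 0.3035]
tool_rot: [-0.003, 0.685, 0.728, -0.0]
contact_force: [-0.6, 0.4, -2.8]
gripper_width: 0.127
grasp_force: 58.6
tool_pos: [0.4308, -0.1832, 0.2726]
tool_rot: [-0.0, 0.686, 0.728, -0.0]
contact_force: [-0.1, -0.5, -1.7]
gripper_width: 0.128
grasp_force: 58.6
t 12.4 pos [ 0.4308 -0.1832  0.2726] psi 1.631 tilt [-0.  0. -1.] F [-0.1 -0.5 -1.7] w 0.128 gf 58.6
shift [0.009 0.912 0.004] roll -0.0
```

```bash

python3 -m pendant '[[0,[0,0.08,0],0],[0,[0,0.2,0],0],[0,[0,0.32,0],0],[0,[0.005,0.44,0],0],[0,[0.005,0.56,0],0],[0,[0.009,0.68,0],0],[0,[0.009,0.8,0],0],[0,[0.009,0.88,0],0],[0,[0.009,0.912,0],0],[0,[0.009,0.912,0],0]]'|tail -5
python3 - <<'E'
from h import *
go([.540,-.1755,.242],1.631)
g=snap('side','s4.png');w=snap('wrist','w4.png')
i=np.hstack([cv2.resize(g['img'][150:270,230:350],(400,400),interpolation=2),cv2.resize(w['img'][:,64:448],(400,400),interpolation=2)])
cv2.imwrite('pics/s4z.png',i[:,:,::-1])
E
```

```text
tool_pos: [0.5405, -0.1755, 0.2729]
tool_rot: [-0.0, 0.685, 0.728, -0.0]
contact_force: [-0.2, -0.1, -2.6]
gripper_width: 0.125
grasp_force: 58.6
t 13.4 pos [ 0.5405 -0.1755  0.2729] psi 1.631 tilt [-0.  0. -1.] F [-0.2 -0.1 -2.6] w 0.125 gf 58.6
shift [ 0.001 -0.004  0.257] roll 0.0001
```

View pics/s4z.png

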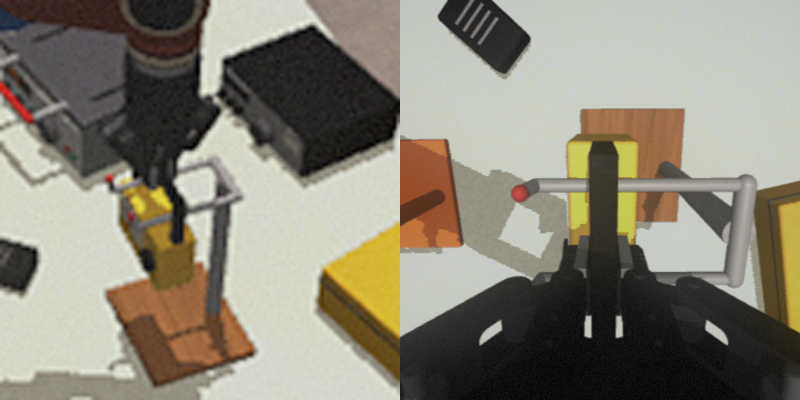

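The bar is over both prongs, with the red tip at (519,194) well to the -x side and the handle uprights outside the prongs. Lower and watch the force.

```bash

python3 -m pendant '[[0,[0,0,0.05],0],[0,[0,0,0.1],0],[0,[0,0,0.15],0],[0,[0,0,0.2],0],[0,[0,0,0.23],0],[0,[0,0,0.245],0],[0,[0,0,0.255],0],[0,[0,0,0.255],0]]'
python3 -m pendant '[[0,[0,0,0.01],0],[0,[0,0,0.02],0],[0,[0,0,0.02],0],[0,[0,0,0.02],0]]'
```

```text
time: 14.3
tool_pos: [0.5401, -0.1756, 0.2422]
tool_rot: [0.0, 0.686, 0.728, -0.0]
contact_force: [0.1, -0.7, -2.0]
gripper_width: 0.124
grasp_force: 58.6
time: 14.7
tool_pos: [0.5403, -0.1756, 0.2401]
tool_rot: [0.0, 0.685, 0.728, 0.0]
contact_force: [0.6, 0.5, -2.0]
gripper_width: 0.122
grasp_force: 58.7
```

```bash

python3 -m pendant '[[0,[0,0,0.01],0],[0,[0,0,0.015],0],[0,[0,0,0.015],0],[0,[0,0,0.015],0]]'
python3 -m pendant '[[0,[0,0,0.01],0],[0,[0,0,0.015],0],[0,[0,0,0.015],0],[0,[0,0,0.015],0]]'
```

```text
time: 15.1
tool_pos: [0.5403, -0.1757, 0.2399]
tool_rot: [0.001, 0.686, 0.728, 0.0]
contact_force: [-2.0, 0.8, 5.0]
gripper_width: 0.125
grasp_force: 59.7
time: 15.5
tool_pos: [0.5404, -0.1757, 0.2398]
tool_rot: [0.001, 0.685, 0.728, 0.0]
contact_force: [-6.5, 3.0, 10.5]
gripper_width: 0.129
grasp_force: 60.4
```

Contact at z=0.240, so it is seated on the prongs. Release and rise.

```bash

python3 -m pendant '[[0,[0,0,-0.02],0],[0,[0,0,-0.02],0],[0.3,[0,0,-0.02],0],[0.6,[0,0,-0.02],0],[0.6,[0,0,-0.02],0],[0.6,[0,0,-0.02],0],[0.6,[0,0,-0.02],0],[0.6,[0,0,-0.02],0]]'
python3 -m pendant '[[0.6,[0,0,-0.05],0],[0.6,[0,0,-0.15],0],[0.6,[0,0,-0.3],0],[0.6,[0,0,-0.5],0],[0.6,[0,0,-0.7],0],[0.6,[0,0,-0.9],0],[0.6,[0,0,-0.9],0]]'
python3 - <<'E'
from h import *
go([.471,.193,.35],1.80)
g=snap('side','s5.png');w=snap('wrist','w5.png')
i=np.hstack([cv2.resize(g['img'][150:270,230:350],(400,400),interpolation=2),cv2.resize(w['img'][:,64:448],(400,400),interpolation=2)])
cv2.imwrite('pics/s5z.png',i[:,:,::-1])
E
```

```text
time: 16.3
tool_pos: [0.5401, -0.1756, 0.2385]
tool_rot: [-0.0, 0.686, 0.728, -0.0]
contact_force: [-0.2, -0.5, -0.4]
gripper_width: 0.6
grasp_force: 0.0
time: 17.0
tool_pos: [0.5416, -0.1763, 0.3528]
tool_rot: [0.004, 0.685, 0.728, 0.001]
contact_force: [-0.7, -0.2, 1.2]
gripper_width: 0.6
grasp_force: 0.0
t 17.0 pos [ 0.5416 -0.1763  0.3528] psi 1.631 tilt [ 0.009 -0.004 -1.   ] F [-0.7 -0.2  1.2] w 0.6 gf 0.0
shift [ 3.107 -0.402  0.006] roll -0.0538
```

View pics/s5z.png

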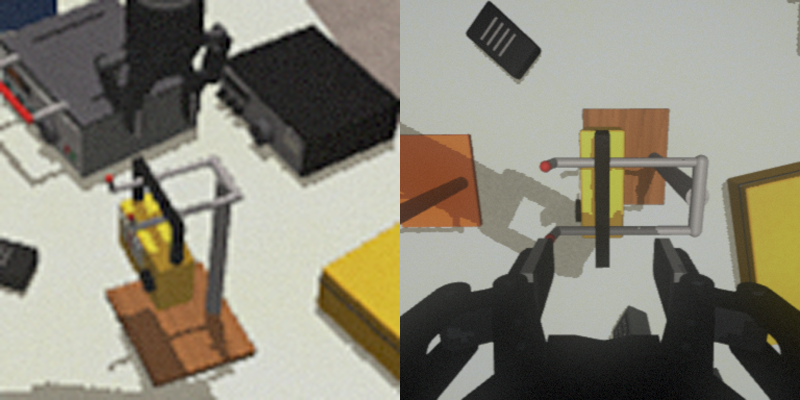

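The meter hangs on both prongs, free of the gripper: its bar crosses them at (602,162) and (602,230). Next I'll move to above the red lift bar.

```bash

python3 -m pendant '[[0.6,[0.2,0,0],0],[0.6,[0.5,-0.05,0],0],[1,[0.777,-0.1,0],0],[1,[0.777,-0.1,0],0]]'|tail -5
python3 -m pendant '[[1,[0.3,0,0],0],[1,[0.6,-0.05,0],0],[1,[0.777,-0.1,0],0],[1,[0.777,-0.1,0],0]]'|tail -5
python3 -m pendant '[[1,[0.3,0,0],0],[1,[0.6,-0.05,0],0],[1,[0.777,-0.1,0],0],[1,[0.777,-0.1,0],0],[1,[0.777,-0.1,0],0]]'|tail -5
python3 -c "
from h import *
snap('wrist','w6.png')"
python3 -m pendant '[[1,[0.3,0,0],-0.02],[1,[0.6,-0.05,0],-0.05],[1,[0.77,-0.1,0],-0.055],[1,[0.77,-0.1,0],-0.055],[1,[0.77,-0.1,0],-0.055]]'|tail -5
python3 - <<'E'
from h import *
snap('wrist','w7.png');go([.471,.193,.15],1.80)
O=[]
for n in('w6.png','w7.png'):
    g=load(n);i=g['img'].copy();h=cv2.cvtColor(i,cv2.COLOR_RGB2HSV)
    m=((h[...,0]<6)|(h[...,0]>174))&(h[...,1]>150)&(h[...,2]>90);m=m.astype(np.uint8)
    k,l,st,_=cv2.connectedComponentsWithStats(m);j=1+np.argmax(st[1:,4]);ys,xs=np.where(l==j)
    r=cv2.minAreaRect(np.c_[xs,ys].astype(np.float32));bx=cv2.boxPoints(r)
    if r[1][0]<r[1][1]: e=[(bx[0]+bx[3])/2,(bx[1]+bx[2])/2]
    else: e=[(bx[0]+bx[1])/2,(bx[2]+bx[3])/2]
    e=sorted([(bx[0]+bx[3])/2,(bx[1]+bx[2])/2] if np.linalg.norm(bx[0]-bx[3])<np.linalg.norm(bx[0]-bx[1]) else [(bx[0]+bx[1])/2,(bx[2]+bx[3])/2],key=lambda p:p[1])
    print(n,r,e); O.append((g,e))
    for p in e: cv2.circle(i,tuple(int(v) for v in p),4,(0,255,0),1)
    q=i
    globals()[n[:2]]=q
cv2.imwrite('pics/w67.png',cv2.resize(np.hstack([w6,w7]),(800,300))[:,:,::-1])
(f,a),(g,b)=O
P=[tri((f,*a[k]),(g,*b[k])) for k in(0,1)];print(P)
for gg,ee in O:
    z=[atz(gg,*e,.098) for e in ee];d=z[0]-z[1];print((z[0]+z[1])/2,np.linalg.norm(d),np.arctan2(-d[0],d[1]))
E
```

```text
tool_pos: [0.5214, -0.0803, 0.3451]
tool_rot: [-0.001, 0.684, 0.729, -0.0]
contact_force: [-0.8, -0.3, 0.6]
gripper_width: 0.913
grasp_force: 0.0
tool_pos: [0.5042, 0.0106, 0.3454]
tool_rot: [-0.001, 0.684, 0.729, -0.0]
contact_force: [0.9, -0.4, -0.5]
gripper_width: 1.001
grasp_force: 0.0
tool_pos: [0.4876, 0.1006, 0.3458]
tool_rot: [0.0, 0.686, 0.728, -0.001]
contact_force: [0.5, -0.7, 0.0]
gripper_width: 0.999
grasp_force: 0.0
tool_pos: [0.4703, 0.1919, 0.3463]
tool_rot: [0.0, 0.621, 0.784, -0.0]
contact_force: [-0.3, -0.2, -0.1]
gripper_width: 1.001
grasp_force: 0.0
t 19.0 pos [0.4704 0.1917 0.3464] psi 1.802 tilt [-0.    -0.001 -1.   ] F [ 0.3 -0.6 -0.3] w 1.001 gf 0.0
shift [0.011 0.008 1.636] roll 0.0006
w6.png ((247.15093994140625, 84.47169494628906), (111.1874008178711, 7.985835075378418), 79.3803482055664) [array([236.90565 ,  29.830193], dtype=float32), array([257.3962 , 139.11319], dtype=float32)]
w7.png ((257.70819091796875, 155.49423217773438), (87.16082000732422, 6.608561992645264), 88.40885925292969) [array([256.49808 , 111.930626], dtype=float32), array([258.9183 , 199.05785], dtype=float32)]
[(array([0.4529, 0.2553, 0.1036]), [0.0003, 0.0003]), (array([0.4847, 0.1273, 0.0453]), [0.001, 0.001])]
[0.46822967 0.19452334 0.098     ] 0.12809057817235342 0.24493869287593414
[0.46713611 0.1995805  0.098     ] 0.11478544434090848 0.2573310432386965
```

View pics/w67.png

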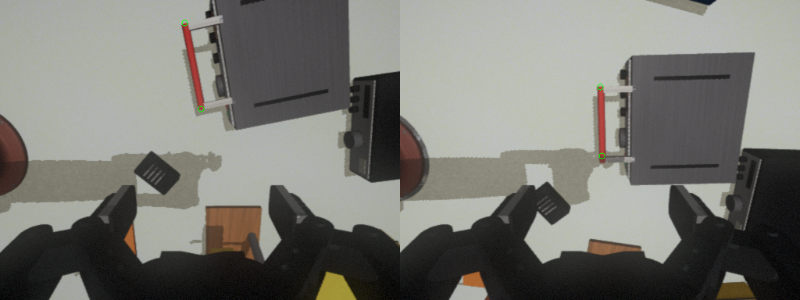

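The bar is at about (.4685,.194) with yaw 0.24; in the right picture it runs from (600,88) to (602,162), and a shadow cut off the lower end in the mask. I'll go down half-open so the backs of the fingers clear the lid edge.

```bash

python3 -m pendant '[[0.5,[0.022,-0.011,0.1],-0.0035],[0.5,[0.022,-0.011,0.3],-0.0035],[0.5,[0.022,-0.011,0.5],-0.0035],[0.5,[0.022,-0.011,0.7],-0.0035],[0.5,[0.022,-0.011,0.85],-0.0035],[0.5,[0.022,-0.011,0.95],-0.0035],[0.5,[0.022,-0.011,0.95],-0.0035]]'|tail -5
python3 -m pendant '[[0.5,[0,0,0.15],0],[0.5,[0,0,0.25],0],[0.5,[0,0,0.35],0],[0.5,[0,0,0.35],0],[0.5,[0,0,0.35],0]]'|tail -5
python3 - <<'E'
from h import *
go([.4685,.194,.095],1.813)
w=snap('wrist','w8.png');g=snap('side','s8.png')
i=np.hstack([cv2.resize(g['img'][120:220,200:300],(400,400),interpolation=2),cv2.resize(w['img'][:,64:448],(400,400),interpolation=2)])
cv2.imwrite('pics/s8z.png',i[:,:,::-1])
E
```

```text
tool_pos: [0.4668, 0.1943, 0.2299]
tool_rot: [-0.001, 0.616, 0.788, -0.002]
contact_force: [-0.3, -0.3, 0.2]
gripper_width: 0.5
grasp_force: 0.0
tool_pos: [0.468, 0.1952, 0.1907]
tool_rot: [-0.0, 0.616, 0.788, -0.0]
contact_force: [0.6, 0.1, -0.5]
gripper_width: 0.5
grasp_force: 0.0
t 20.2 pos [0.468  0.1952 0.1907] psi 1.815 tilt [-0. -0. -1.] F [ 0.6  0.1 -0.5] w 0.5 gf 0.0
shift [-0.011  0.002  0.798] roll 0.0005
```

View pics/s8z.png

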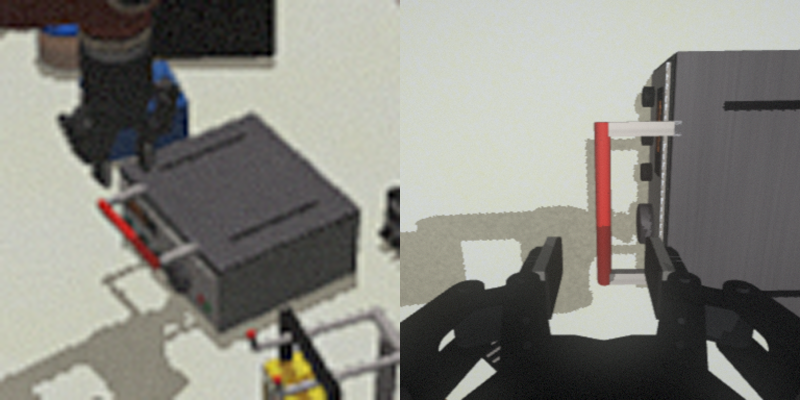

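The red bar runs from (601,124) to (604,283) in the wrist half, between the fingers. The arms are at either end.

```bash
python3 - <<'E'
from h import *
w=load('w8.png');W=lambda x,y:(w,64+(x-400)*.96,y*.96)
a,b=atz(*W(601,123),.098),atz(*W(604,284),.098);d=a-b;c=(a+b)/2;yaw=np.arctan2(-d[0],d[1]);print(c,np.linalg.norm(d),yaw)
p=[atz(*W(x,y),.098) for x,y in((676,54),(662,297))];d=p[0]-p[1];print('lid edge',p,np.arctan2(-d[0],d[1]))
go([*c[:2],.095],yaw+np.pi/2)
E
```

```text
[0.46820996 0.19401776 0.098     ] 0.12862899421631968 0.2603514113753102
lid edge [array([0.4893685, 0.311289 , 0.098    ]), array([0.53474226, 0.13159083, 0.098     ])] 0.24733012531892168
t 20.3 pos [0.4684 0.1954 0.1915] psi 1.815 tilt [ 0.001  0.    -1.   ] F [ 0.  -0.5  0.5] w 0.501 gf 0.0
shift [-0.011 -0.006  0.804] roll -0.0052
```

```bash

python3 -m pendant '[[0.5,[-0.01,-0.005,0.12],-0.002],[0.5,[-0.01,-0.005,0.25],-0.002],[0.5,[-0.01,-0.005,0.38],-0.002],[0.5,[-0.01,-0.005,0.5],-0.002],[0.5,[-0.01,-0.005,0.62],-0.002],[0.5,[-0.01,-0.005,0.72],-0.002],[0.5,[-0.01,-0.005,0.79],-0.002],[0.5,[-0.01,-0.005,0.79],-0.002],[0.5,[-0.01,-0.005,0.79],-0.002]]'
python3 -m pendant '[[0,[0,0,0],0],[0,[0,0,0],0],[0,[0,0,0],0],[0,[0,0,0],0],[0,[0,0,0],0],[0,[0,0,0],0],[0,[0,0,0],0]]'
python3 - <<'E'
from h import *
s=manip.state();go([.468,.194,.095],1.815)
th=.248; ux=np.array([np.cos(th),np.sin(th)])
p=np.array(s['tool_pos'])
for a in range(0,56,5):
    r=np.radians(a); o=.24*np.array([1-np.cos(r),np.sin(r)])
    # tool y = radio x ; tool z = down
    print(a,(o[0]/.12).round(3),(-o[1]/.12).round(3))
E
```

```text
time: 21.2
tool_pos: [0.4679, 0.194, 0.096]
tool_rot: [0.0, 0.613, 0.79, 0.0]
contact_force: [-0.4, -0.2, 0.2]
gripper_width: 0.499
grasp_force: 0.0
time: 21.9
tool_pos: [0.4681, 0.1941, 0.0968]
tool_rot: [0.0, 0.613, 0.79, 0.0]
contact_force: [-1.6, 0.0, 5.7]
gripper_width: 0.115
grasp_force: 58.8
t 21.9 pos [0.4681 0.1941 0.0968] psi 1.821 tilt [ 0.001  0.    -1.   ] F [-1.6  0.   5.7] w 0.115 gf 58.8
shift [-0.    -0.001  0.015] roll 0.002
0 0.0 -0.0
5 0.008 -0.174
10 0.03 -0.347
15 0.068 -0.518
20 0.121 -0.684
25 0.187 -0.845
30 0.268 -1.0
35 0.362 -1.147
40 0.468 -1.286
45 0.586 -1.414
50 0.714 -1.532
55 0.853 -1.638
```

```bash

python3 -m pendant '[[0,[0,0.002,-0.087],0],[0,[0,0.008,-0.174],0],[0,[0,0.017,-0.261],0],[0,[0,0.03,-0.347],0],[0,[0,0.047,-0.433],0],[0,[0,0.068,-0.518],0],[0,[0,0.093,-0.601],0],[0,[0,0.121,-0.684],0],[0,[0,0.152,-0.765],0],[0,[0,0.187,-0.845],0]]'
python3 - <<'E'
from h import *
go([.468,.194,.095],1.815)
h=np.array([.468,.194])+.24*np.array([np.cos(.249),np.sin(.249)])
p=np.array(manip.state()['tool_pos']);x=(h-p[:2])@[np.cos(.249),np.sin(.249)];print(x,np.hypot(x,p[2]-.0968),np.degrees(np.arctan2(p[2]-.0968,x)))
E
```

```text
time: 22.9
tool_pos: [0.4885, 0.1994, 0.1974]
tool_rot: [-0.001, 0.613, 0.79, -0.001]
contact_force: [-2.2, 0.2, -1.1]
gripper_width: 0.114
grasp_force: 58.4
t 22.9 pos [0.4885 0.1994 0.1974] psi 1.821 tilt [-0.004 -0.001 -1.   ] F [-2.2  0.2 -1.1] w 0.114 gf 58.4
shift [-0.001 -0.173  0.854] roll 0.002
0.218827031790577 0.24083942830649085 24.687220377423568
```

```bash

python3 -m pendant '[[0,[0,0.039,-0.078],0],[0,[0,0.081,-0.155],0],[0,[0,0.126,-0.23],0],[0,[0,0.175,-0.302],0],[0,[0,0.226,-0.373],0],[0,[0,0.281,-0.441],0],[0,[0,0.338,-0.506],0],[0,[0,0.399,-0.569],0],[0,[0,0.462,-0.63],0],[0,[0,0.527,-0.687],0]]'
python3 -m pendant '[[0,[0,0,0],0],[0,[0,0,0],0],[0,[0,0,0],0],[0,[0,0,0],0],[0,[0,0,0],0]]'
python3 - <<'E'
from h import *
go([.468,.194,.095],1.815)
h=np.array([.468,.194])+.24*np.array([np.cos(.249),np.sin(.249)])
p=np.array(manip.state()['tool_pos']);x=(h-p[:2])@[np.cos(.249),np.sin(.249)];print(x,np.hypot(x,p[2]-.0968),np.degrees(np.arctan2(p[2]-.0968,x)))
g=snap('side','s9.png');w=snap('top','t9.png')
i=np.hstack([cv2.resize(g['img'][120:280,200:360],(400,400),interpolation=2),cv2.resize(w['img'][110:270,170:330],(400,400),interpolation=2)])
cv2.imwrite('pics/s9z.png',i[:,:,::-1])
E
```

```text
time: 23.9
tool_pos: [0.5492, 0.2153, 0.2834]
tool_rot: [-0.002, 0.613, 0.79, -0.002]
contact_force: [-13.4, -2.2, 10.3]
gripper_width: 0.114
grasp_force: 58.5
time: 24.4
tool_pos: [0.5492, 0.2153, 0.2835]
tool_rot: [-0.001, 0.613, 0.79, -0.001]
contact_force: [-12.6, -1.1, 11.5]
gripper_width: 0.117
grasp_force: 59.6
t 24.4 pos [0.5492 0.2153 0.2835] psi 1.822 tilt [-0.003 -0.    -1.   ] F [-12.6  -1.1  11.5] w 0.117 gf 59.6
shift [-0.005 -0.694  1.573] roll 0.0021
0.15604632862916265 0.2432975180049368 50.10514912475576
```

View pics/s9z.png

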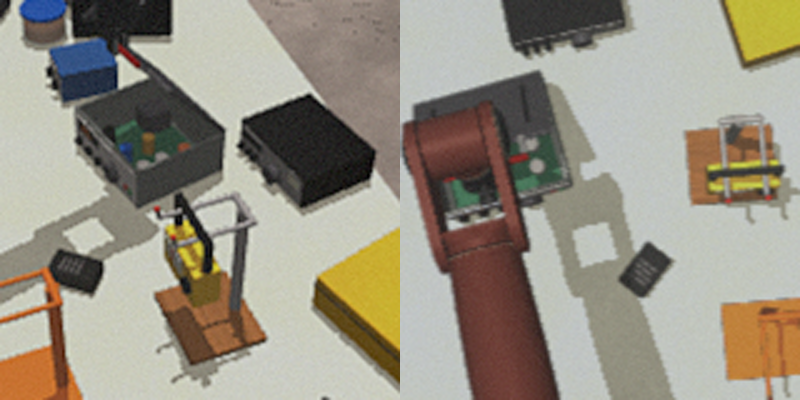

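The lid is up with the radio's inside visible, the meter still hangs on both prongs, and the bystanders look undisturbed. I'll ease the radial push a little and check the angle by triangulating the right end of the bar, at (133,62) in the side view and (526,157) in the top view.

```bash

python3 -m pendant '[[0,[0,-0.005,-0.006],0],[0,[0,-0.01,-0.012],0],[0,[0,-0.01,-0.012],0],[0,[0,-0.01,-0.012],0],[0,[0,-0.01,-0.012],0]]'
python3 - <<'E'
from h import *
g,t=load('s9.png'),load('t9.png')
p,e=tri((g,200+133*.4,120+62*.4),(t,170+126*.4,110+157*.4));print(p,e)
u=np.array([np.cos(.249),np.sin(.249)]);h=np.array([.468,.194])+.24*u
x=(h-p[:2])@u;print('from img',x,np.hypot(x,p[2]-.094),np.degrees(np.arctan2(p[2]-.094,x)))
q=np.array(manip.state()['tool_pos']);x=(h-q[:2])@u
print(x,'deg by x',np.degrees(np.arccos(x/.24)),'by z',np.degrees(np.arcsin((q[2]-.0968)/.24)),np.degrees(np.arcsin((q[2]-.094)/.24)))
# red bar and lid pixel compare: predicted bar ends at 47,50,53 deg
for a in(47,50,53):
    r=np.radians(a);c=np.r_[h-.24*np.cos(r)*u,.094+.24*np.sin(r)];v=np.array([-u[1],u[0],0])*.065
    print(a,[((proj(g,c-k)-[200,120])/.4).round(1) for k in(v,-v)],((proj(t,c-v)-[170,110])/.4).round(1))
E
```

```text
time: 25.0
tool_pos: [0.5486, 0.2152, 0.283]
tool_rot: [-0.001, 0.613, 0.79, -0.001]
contact_force: [-7.9, -0.6, 3.4]
gripper_width: 0.112
grasp_force: 58.9
[0.5615 0.1514 0.2842] [0.0008, 0.0008]
from img 0.1598817293326249 0.24847174361361643 49.94965999654183
0.156658259033831 deg by x 49.25128621386617 by z 50.89712524901335 51.969362321674886
47 [array([131.7,  70.2]), array([92. , 32.7])] [128. 161.]
50 [array([136.7,  64.2]), array([96.5, 27. ])] [125.8 154.2]
53 [array([141.7,  58.3]), array([101.2,  21.5])] [123.5 147.2]
```

The independent estimates all come out between 49 and 52 degrees, the image gives 49.9, and the forces are small. Settle and hand in.

```bash

python3 -m pendant '[[0,[0,0,0],0],[0,[0,0,0],0],[0,[0,0,0],0],[0,[0,0,0],0],[0,[0,0,0],0]]'
python3 -c "
from h import *
print(abs(manip.state()['joint_vel']).max()); print(manip.job_done())"
```

```text
time: 25.5
tool_pos: [0.5486, 0.2152, 0.2831]
tool_rot: [-0.001, 0.613, 0.79, -0.001]
contact_force: [-7.7, 0.3, 4.0]
gripper_width: 0.109
grasp_force: 58.9
0.0015001347221557527
the job is handed in; nothing more can be done
None
```

The job is handed in (no verdict was returned): the meter hangs by its handle on both prongs of the stand, and the gripper holds the lid steady by its red bar at about 50 degrees, finished at 25.5 s of the 64 s allowed.

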